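# Test one brake plunger and set its tally

## Robot

A 6-joint arm with a two-finger parallel gripper is mounted at the origin on the work surface. World frame = base frame: x ahead of the robot, y to its left, z up, the work surface at z = 0. Lengths are in m, angles in rad, forces in N, time in s.
With the tool pointing down it reaches from about 0.3 to 0.85 m from the base axis. Payload 4.2 kg.
Tool frame: the origin (TCP) lies midway between the tips of the shut fingers; the grasp point (between the pads) lies 19 mm behind it; z points along the fingers, y is the line along which they close (so a half turn about z gives the same grasp; the last joint's range is limited). The gripper opens to 91 mm and grips with 3 to 60 N. Pads are 32 mm wide; open, the fingers measure 118 mm over their backs; the gripper's body (76 mm by 178 mm) begins 60 mm behind the grasp point.
Start: joints at [-1.35, 0.32, 1.565, -0, 1.257, -0.02], TCP at [0.137, -0.558, 0.214] pointing down, gripper open.
Joint ranges: [-3.11, 3.11], [-0.84, 2.01], [0.21, 2.61], [-1.34, 4.49], [0.05, 2.63], [-2.56, 2.56]. Speed limits (rad/s): [2.57, 2.57, 3.14, 3.14, 3.14, 3.14].

## Interface

Orientations are given as [roll, pitch, yaw] about the fixed x, y, z axes, in that order (R = Rz(yaw) Ry(pitch) Rx(roll)).
In Python, from bench import monitor, read_camera, camera_model, ticket, find_in, silhouettes, tip_of gives the robot as it stands.
- The arm moves only by the shell command python3 -m creep 'ROWS'. ROWS is text: rows parted by semicolons, each of 7 numbers parted by spaces: the shift along the tool's x, y, z each as a share of 0.25 m, from -1 to 1, then the turn, a rotation vector about the tool's x, y, z each as a share of 90 degrees, from -1 to 1, then the opening, from 0 (shut) to 1 (fully open). In form: tx ty tz wx wy wz jaw; .... A call has 1 to 12 rows; each row is the pose to reach, as a shift and turn from the pose commanded when the call began, along the tool's axes at that moment; what a row does not reach only later rows make up. A row lasts 1/10 s, in which the tool goes at most 50 mm and 8.59 degrees, less where a joint would pass 70% of its speed; a pose out of reach is approached as far as the arm can. A call with a number of a shift or a turn outside -1 to 1 is refused whole. A call with a gripper value outside its range is refused whole. The fingers move at their own pace and stop on an object; the grip force is fixed at half the most. Time passes only in rows, so rows that repeat a pose let the fingers close. It gives the time, the measured TCP pose, the force, the opening and the grip force at its end, in the units of the state.
- monitor.state(): the state, without advancing time (a new reading comes with each control period).
- read_camera(name): name is "scene" or "top" or "wrist"; returns the picture (384x512x3 uint8, blue, green, red); there is no depth.
- camera_model(name): a dict with "camera_matrix" (3x3 intrinsics, pixels), "T" (4x4, takes a point from camera to world coordinates). Camera axes: x right, y up, looking along -z (the intrinsics and any distortion apply to the point x, -y, -z); pixel columns grow to the right and rows downward; lengths in m; the calibration is good to about 2 mm. A picture is of the moment at which its call begins: read the wrist's pose just before it. camera_model takes no time and is no camera call; for the wrist camera it gives the pose at the moment of the call.
- ticket.close_job(): hands the job in; it is judged then, once.
Trained networks look in the newest picture that a camera, given by its name, has taken for a name from the list of things; names that differ only in an ending like _2 or _b are one class to them, and where a whole thing is asked for, a point or a joint stands for the part that bears it (a point fixed in the world has none). Each returns a list of dicts, best first, with "score" (0 to 1); they miss things now and then, are a little off and sometimes report something else, mostly with a low value. They report only what shows in the picture. A call takes as long as a camera call. They do not tell look-alikes from the thing itself.
- find_in(camera, name): "bbox" ([left, top, right, bottom] in pixels, round what is visible of it).
- silhouettes(camera, name): "mask" (384x512 bool, what is visible of it) and "bbox" ([left, top, right, bottom] in pixels, round what is visible of it).
- tip_of(camera, name): "location" ([column, row] in pixels: a listed point, or the origin of a listed thing).
The state is a dict: "time_s": time; "q": joint angles; "dq": joint speeds; "tau": joint torques, N m; "ee_pos": TCP position; "tool_rot": TCP orientation; "contact_force": force on the tool from outside, world axes, zero at the start; "wrist_torque": the same for the moment, N m; "grip_width": finger opening in m; "gripper_force": force on a finger pad.
Only numpy, scipy, OpenCV 4.12 (cv2) and the standard library are available. Lean on these libraries where they do the work, as an engineer would, in place of code of your own. Each camera call takes 0.05 s, during which the arm holds its last target. There are 200 camera calls.

## Task

Test the brake unit with the yellow ring: with the fingertips, gently press its red plunger all the way in, hold it there a moment and let it spring back out. Then push the black tally in front of that same unit all the way to its green end to mark it as tested, and draw clear. Lift nothing, and leave the units, the other plungers and tallies, the bearing and the screwdriver where and as they are.

Things in the scene. Friction and masses are not known exactly. Their poses are not given: they have to be found in the camera images.
- board: fixed plywood inspection board, 250 (x) by 520 (y) by 12 mm, lying on the bench; origin at the centre of its underside, its y runs along the row of three bays (+y to the robot's left at yaw 0), its x away from the robot. Each bay is a black circle; in front of each bay (115 mm nearer the robot, board -x) is that bay's tally track.
- bay0 (a point): centre of the right (-y) bay, on the board's top (12 mm above the bench); board coordinates x 30, y -145 mm. The unit in it stands within 10 mm of this point.
- tally0_top (a point): centre of the top of bay0's tally: a black upright grip 28 (board x) by 20 (board y) by 40 mm high, top 66 mm and foot 26 mm above the bench. It slides on an aluminium track 40 mm wide, 100 mm long (board y), top 26 mm above the bench. On the board a red patch lies at the track's -y end, a green one at its +y end.
- tally0 (a joint): position of tally0 along board +y in m: 0 at the red end, 0.050 at its stop at the green end; it starts within 0.008 of the red end. Friction about 1.5 N; stays where it is left.
- bay1 (a point): centre of the middle bay, on the board's top (12 mm above the bench); board coordinates x 30, y 0 mm. The unit in it stands within 10 mm of this point.
- tally1_top (a point): centre of the top of bay1's tally: a black upright grip 28 (board x) by 20 (board y) by 40 mm high, top 66 mm and foot 26 mm above the bench. It slides on an aluminium track 40 mm wide, 100 mm long (board y), top 26 mm above the bench. On the board a red patch lies at the track's -y end, a green one at its +y end.
- tally1 (a joint): position of tally1 along board +y in m: 0 at the red end, 0.050 at its stop at the green end; it starts within 0.008 of the red end. Friction about 1.5 N; stays where it is left.
- bay2 (a point): centre of the left (+y) bay, on the board's top (12 mm above the bench); board coordinates x 30, y 145 mm. The unit in it stands within 10 mm of this point.
- tally2_top (a point): centre of the top of bay2's tally: a black upright grip 28 (board x) by 20 (board y) by 40 mm high, top 66 mm and foot 26 mm above the bench. It slides on an aluminium track 40 mm wide, 100 mm long (board y), top 26 mm above the bench. On the board a red patch lies at the track's -y end, a green one at its +y end.
- tally2 (a joint): position of tally2 along board +y in m: 0 at the red end, 0.050 at its stop at the green end; it starts within 0.008 of the red end. Friction about 1.5 N; stays where it is left.
- unit_yellow: brake end unit with a yellow ring: round cast aluminium, flange 110 mm across, 10 mm thick, with a 94 mm drum on it, 36 mm high in all; yellow paint on the drum's top and side, red plunger at the centre of its top. Loose, about 0.9 kg, standing on the board in one of the three bays (which one varies), any yaw. Origin: centre of its underside, on the board's top; z up.
- plunger_yellow_top (a point): centre of the top of the red plunger (yellow unit): a flat button 30 mm across in a dark 46 mm collar. At rest 58 mm above the unit's underside (70 mm above the bench); fully in 6 mm lower, still 4 mm proud of the collar.
- plunger_yellow (a joint): travel of the yellow unit's red plunger in m: 0 fully out (at rest), 0.006 fully in against its stop. Moves straight down; the spring needs about 1.5 N to start and 5 N fully in, and pushes it back out.
- unit_blue: brake end unit with a blue ring: round cast aluminium, flange 110 mm across, 10 mm thick, with a 94 mm drum on it, 36 mm high in all; blue paint on the drum's top and side, red plunger at the centre of its top. Loose, about 0.9 kg, standing on the board in one of the three bays (which one varies), any yaw. Origin: centre of its underside, on the board's top; z up.
- plunger_blue_top (a point): centre of the top of the red plunger (blue unit): a flat button 30 mm across in a dark 46 mm collar. At rest 58 mm above the unit's underside (70 mm above the bench); fully in 6 mm lower, still 4 mm proud of the collar.
- plunger_blue (a joint): travel of the blue unit's red plunger in m: 0 fully out (at rest), 0.006 fully in against its stop. Moves straight down; the spring needs about 1.5 N to start and 5 N fully in, and pushes it back out.
- unit_white: brake end unit with a white ring: round cast aluminium, flange 110 mm across, 10 mm thick, with a 94 mm drum on it, 36 mm high in all; white paint on the drum's top and side, red plunger at the centre of its top. Loose, about 0.9 kg, standing on the board in one of the three bays (which one varies), any yaw. Origin: centre of its underside, on the board's top; z up.
- plunger_white_top (a point): centre of the top of the red plunger (white unit): a flat button 30 mm across in a dark 46 mm collar. At rest 58 mm above the unit's underside (70 mm above the bench); fully in 6 mm lower, still 4 mm proud of the collar.
- plunger_white (a joint): travel of the white unit's red plunger in m: 0 fully out (at rest), 0.006 fully in against its stop. Moves straight down; the spring needs about 1.5 N to start and 5 N fully in, and pushes it back out.
- bearing: loose steel bearing ring, 52 mm across, 15 mm high, lying on the bench beyond the board's right (-y) end; origin at the centre of its underside.
- screwdriver: loose screwdriver with a red handle, 200 mm long, 26 mm high, lying on the bench beyond the board's left (+y) end; origin at the middle of its length, on the bench; x runs from handle to blade.
Mind the look-alikes: they are no part of the job. Leave any pink or turquoise look-alike of the unit_yellow alone.

How it is judged:
By the outcome, as a careful person would: the job done as asked, in the order asked, and still so for the second after the job is handed in, with the robot touching nothing.
It also fails if it takes over 42 s, if anything falls off the work surface, if the arm or the gripper's body presses on something with over 40 N, if the wrist force passes 120 N, or if a joint passes its speed limit or range.

## Working session

There is one attempt and no reset: what is moved stays moved. The work goes in short steps, Python scripts to look and compute and a shell command to move; the robot and the scene stay as the last step left them, time stands still between calls to the robot, and variables do not carry over. Pictures are saved under pics/ and viewed, at most 10 in all, crops included, and the job is handed in when it is done.

```bash
mkdir -p pics
cat > h.py <<'E'
import numpy as np, cv2
from bench import monitor, read_camera, camera_model, ticket, find_in, silhouettes, tip_of
def ray(cam,px,z,m=None):
    m=m or camera_model(cam);K=np.array(m["camera_matrix"]);T=np.array(m["T"])
    d=np.linalg.inv(K)@[px[0],px[1],1.];d=T[:3,:3]@[d[0],-d[1],-d[2]];o=T[:3,3]
    return o+d*(z-o[2])/d[2]
E
python3 - <<'E'
from h import *
s=monitor.state();print({k:np.round(s[k],3) for k in("time_s","ee_pos","tool_rot","contact_force","grip_width")})
a=read_camera("top");print({k:np.shape(v) if k!="T" else np.round(v,3).tolist() for k,v in camera_model("top").items()})
for n,z in [("plunger_yellow_top",.07),("plunger_blue_top",.07),("plunger_white_top",.07),("tally0_top",.066),("tally1_top",.066),("tally2_top",.066),("bay0",.012),("bay2",.012),("board",0)]:
    print(n,[(np.round(d["location"]).tolist(),round(d["score"],2),np.round(ray("top",d["location"],z)[:2],3).tolist()) for d in tip_of("top",n)[:5]])
b=read_camera("scene")
cv2.imwrite("pics/top.png",a);cv2.imwrite("pics/scene.png",b)
E
```

```text
{'time_s': np.float64(0.0), 'ee_pos': array([ 0.137, -0.558,  0.213]), 'tool_rot': array([-3.14 , -0.   ,  0.241]), 'contact_force': array([ 0.845,  0.366, -0.152]), 'grip_width': np.float64(0.091)}
{'camera_matrix': (3, 3), 'T': [[-0.017, 0.981, -0.195, 0.347], [-1.0, -0.021, -0.021, 0.022], [-0.024, 0.194, 0.981, 1.328], [0.0, 0.0, 0.0, 1.0]]}
plunger_yellow_top [([142.0, 283.0], 0.59, [0.355, 0.346]), ([195.0, 196.0], 0.56, [0.589, 0.204]), ([206.0, 129.0], 0.53, [0.781, 0.174]), ([291.0, 109.0], 0.39, [0.835, -0.068])]
plunger_blue_top [([301.0, 190.0], 0.65, [0.6, -0.087])]
plunger_white_top [([251.0, 188.0], 0.56, [0.607, 0.05])]
tally0_top [([311.0, 231.0], 0.57, [0.487, -0.11])]
tally1_top [([255.0, 233.0], 0.52, [0.484, 0.041])]
tally2_top [([206.0, 233.0], 0.43, [0.486, 0.174])]
bay0 [([202.0, 233.0], 0.42, [0.492, 0.191])]
bay2 [([202.0, 233.0], 0.42, [0.492, 0.191])]
board [([251.0, 206.0], 0.93, [0.57, 0.054])]
```

View pics/top.png

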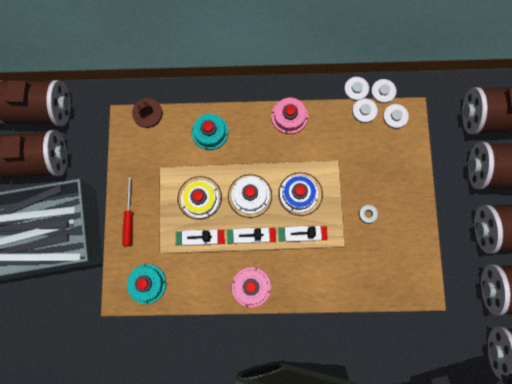

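View pics/scene.png

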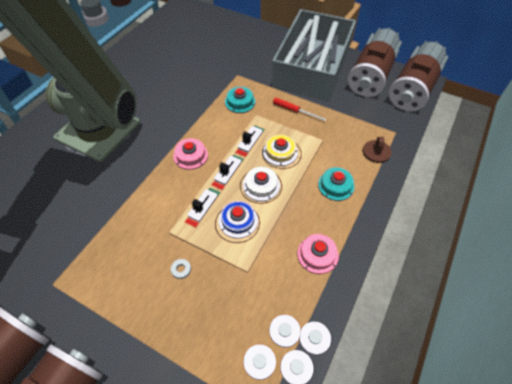

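The yellow unit is in the left bay, bay2, with its plunger at top px (198,196) and its tally at about (208,233); that track's green end is on the left at about px (180,238). These could be mistaken for it: turquoise (210,130) and (146,284), pink (290,113) and (251,288), white (250,193), blue (300,191). I choose the one with the yellow ring at (198,196), and will check it in a close wrist view.

```bash
python3 -m creep '0.73 -0.84 -0.13 0 0 0 0;0.73 -0.84 -0.13 0 0 0 0;0.73 -0.84 -0.13 0 0 0 0;0.73 -0.84 -0.13 0 0 0 0;0.73 -0.84 -0.13 0 0 0 0;0.73 -0.84 -0.13 0 0 0 0;0.73 -0.84 -0.13 0 0 0 0' | tail -5
python3 -m creep '0.73 -0.84 -0.13 0 0 0 0;0.73 -0.84 -0.13 0 0 0 0;0.73 -0.84 -0.13 0 0 0 0;0.73 -0.84 -0.13 0 0 0 0;0.73 -0.84 -0.13 0 0 0 0;0.73 -0.84 -0.13 0 0 0 0;0.73 -0.84 -0.13 0 0 0 0'|tail -5
python3 -m creep '0.7 -0.82 0 0 0 0.15 0;0.7 -0.82 0 0 0 0.15 0;0.7 -0.82 0 0 0 0.15 0;0.7 -0.82 0 0 0 0.15 0;0.7 -0.82 0 0 0 0.15 0;0.7 -0.82 0 0 0 0.15 0;0.7 -0.82 0 0 0 0.15 0;0.7 -0.82 0 0 0 0.15 0;0.7 -0.82 0 0 0 0.15 0'|tail -5
python3 - <<'E'
from h import *
s=monitor.state();print({k:np.round(s[k],3) for k in("time_s","ee_pos","tool_rot","contact_force","grip_width")})
m=camera_model("wrist");a=read_camera("wrist");print(np.round(m["T"],3).tolist())
cv2.imwrite("pics/w1.png",a)
for n,z in [("plunger_yellow_top",.07),("tally2_top",.066),("bay2",.012),("plunger_white_top",.07),("tally1_top",.066)]:
    print(n,[(np.round(d["location"]).tolist(),round(d["score"],2),np.round(ray("wrist",d["location"],z,m)[:2],3).tolist()) for d in tip_of("wrist",n)[:5]])
E
```

```text
ee_pos: [0.2654, -0.3083, 0.2473]
tool_rot: [3.141, -0.001, 0.245]
contact_force: [-0.0, -1.2, -0.6]
grip_width: 0.0382
gripper_force: 0.0
ee_pos: [0.3933, -0.0616, 0.2794]
tool_rot: [3.141, -0.002, 0.246]
contact_force: [0.7, 0.1, 0.0]
grip_width: 0.0001
gripper_force: 0.0
ee_pos: [0.5123, 0.1755, 0.2788]
tool_rot: [3.141, 0.001, 0.003]
contact_force: [-0.4, 0.1, -0.2]
grip_width: -0.0001
gripper_force: 0.0
{'time_s': np.float64(2.85), 'ee_pos': array([0.512, 0.176, 0.279]), 'tool_rot': array([3.141e+00, 1.000e-03, 3.000e-03]), 'contact_force': array([-0.417,  0.142, -0.237]), 'grip_width': np.float64(-0.0)}
[[0.004, 0.968, 0.249, 0.584], [-1.0, 0.004, 0.002, 0.177], [0.001, -0.249, 0.968, 0.451], [0.0, 0.0, 0.0, 1.0]]
plunger_yellow_top [([128.0, 286.0], 0.64, [0.362, 0.342])]
tally2_top [([255.0, 196.0], 0.97, [0.482, 0.177])]
bay2 []
plunger_white_top [([364.0, 96.0], 0.93, [0.6, 0.056])]
tally1_top [([370.0, 196.0], 0.61, [0.483, 0.036])]
```

View pics/w1.png

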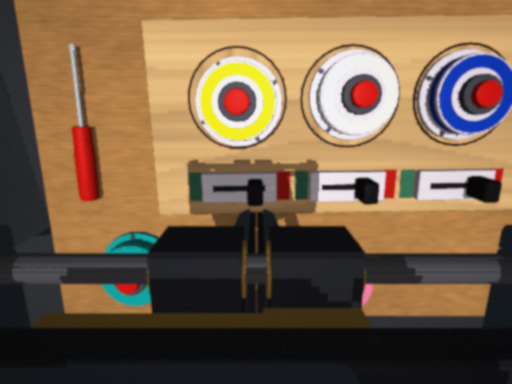

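The wrist view shows the yellow ring's plunger at about px (236,101), the tally of that bay at about (256,190), its red patch to the right at (284,186) and its green patch to the left at (195,188). The network missed the yellow plunger and reported the turquoise look-alike, so I measure by colour.

Run:
```python
from h import *
a=cv2.imread("pics/w1.png");m=camera_model("wrist")
h=cv2.cvtColor(a,cv2.COLOR_BGR2HSV)
red=(((h[...,0]<8)|(h[...,0]>172))&(h[...,1]>150)&(h[...,2]>90)).astype(np.uint8)
n,l,st,c=cv2.connectedComponentsWithStats(red)
for i in range(1,n):
    if st[i,4]>60:print("red",c[i].round(1),st[i].tolist(),ray("wrist",c[i],.07,m).round(4)[:2],"z12",ray("wrist",c[i],.012,m).round(4)[:2])
y=((abs(h[...,0].astype(int)-30)<6)&(h[...,1]>180)).astype(np.uint8)
y=cv2.morphologyEx(y,cv2.MORPH_OPEN,np.ones((3,3)))
p=cv2.findNonZero(y);p=p[(p[:,0,0]>180)&(p[:,0,0]<290)&(p[:,0,1]>45)&(p[:,0,1]<155)]
cen,r=cv2.minEnclosingCircle(p);print("yellow",cen,r,ray("wrist",cen,.048,m).round(4))
for n in ("tally2_top","tally1_top","tally0_top"):
    print(n,[(d["bbox"],round(d["score"],2)) for d in silhouettes("wrist",n)[:4]])
for px in ([245,196],[265,196],[246,180],[190,173],[318,169]):print(px,ray("wrist",px,.066,m).round(3)[:2],ray("wrist",px,.026,m).round(3)[:2])
s=cv2.resize(a[150:220,180:330],None,fx=5,fy=5,interpolation=cv2.INTER_CUBIC);cv2.imwrite("pics/c1.png",cv2.convertScaleAbs(s,alpha=1.6,beta=20))
```

```text
red [364.3  93.6] [351, 80, 27, 28, 588] [0.6024 0.0566] z12 [0.6053 0.0381]
red [488.2  93.3] [475, 80, 27, 28, 591] [ 0.6035 -0.0821] z12 [ 0.6065 -0.1216]
red [236.1 101.1] [224, 88, 26, 27, 551] [0.5937 0.2001] z12 [0.5952 0.2035]
red [ 84.5 163.2] [72, 126, 27, 75, 1389] [0.5223 0.3795] z12 [0.513  0.4102]
red [498.6 174.4] [495, 169, 8, 13, 79] [ 0.5113 -0.1112] z12 [ 0.5003 -0.1552]
red [283.2 184.8] [277, 171, 13, 29, 333] [0.4973 0.1446] z12 [0.4842 0.1396]
red [390.  183.2] [385, 170, 11, 28, 261] [0.4999 0.0168] z12 [ 0.4872 -0.0077]
red [127.1 287.3] [116, 283, 23, 11, 193] [0.3596 0.3445] z12 [0.3255 0.3699]
yellow (236.5, 100.90540313720703) 37.659881591796875 [0.5944 0.2009 0.048 ]
tally2_top [([244.6, 178.0, 263.9, 203.2], 0.98), ([466.7, 176.6, 501.8, 200.7], 0.63)]
tally1_top [([355.6, 178.4, 380.3, 203.5], 0.66)]
tally0_top [([470.1, 174.0, 502.0, 200.9], 0.64), ([247.0, 176.0, 263.5, 206.4], 0.33)]
[245, 196] [0.482 0.191] [0.472 0.192]
[265, 196] [0.482 0.166] [0.472 0.165]
[246, 180] [0.502 0.189] [0.494 0.191]
[190, 173] [0.51  0.256] [0.503 0.265]
[318, 169] [0.516 0.103] [0.509 0.095]
```

View pics/c1.png

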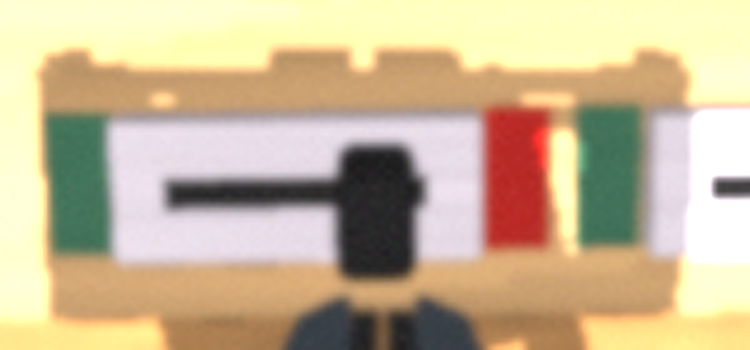

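The tally is at (0.482, 0.178), resting about 5 mm from its red end. The plunger at (0.594, 0.200) agrees with the ring's centre. Now over the plunger and down to 20 mm above it.

```bash
python3 -m creep '0.327 -0.098 0.1 0 0 0 0;0.327 -0.098 0.2 0 0 0 0;0.327 -0.098 0.3 0 0 0 0;0.327 -0.098 0.45 0 0 0 0;0.327 -0.098 0.6 0 0 0 0;0.327 -0.098 0.7 0 0 0 0;0.327 -0.098 0.75 0 0 0 0;0.327 -0.098 0.75 0 0 0 0;0.327 -0.098 0.75 0 0 0 0'
python3 - <<'E'
from h import *
print(monitor.state()["ee_pos"]);m=camera_model("wrist");cv2.imwrite("pics/w2.png",read_camera("wrist"))
print([(d["location"],d["score"],ray("wrist",d["location"],.07,m).round(4)) for d in tip_of("wrist","plunger_yellow_top")])
E
```

```text
time_s: 4.2
ee_pos: [0.5951, 0.2026, 0.0926]
tool_rot: [-3.141, -0.002, 0.005]
contact_force: [0.7, -0.3, 0.3]
grip_width: 0.0005
gripper_force: 0.0
[0.59505824 0.20256702 0.09261512]
[([264.4, 230.9], 0.69, array([0.5923, 0.198 , 0.07  ]))]
```

View pics/w2.png

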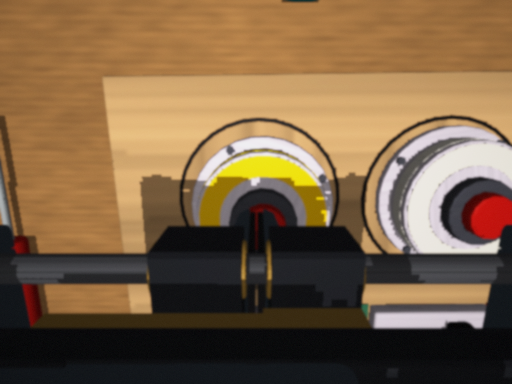

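The view shows the fingers at column 257 over the yellow unit and its plunger's centre near column 264, so I shift about 4 mm toward -y while going down gently.

```bash
python3 -m creep '-0.004 0.015 0 0 0 0 0;-0.004 0.015 0.04 0 0 0 0;-0.004 0.015 0.07 0 0 0 0;-0.004 0.015 0.08 0 0 0 0;-0.004 0.015 0.088 0 0 0 0;-0.004 0.015 0.094 0 0 0 0;-0.004 0.015 0.1 0 0 0 0;-0.004 0.015 0.105 0 0 0 0;-0.004 0.015 0.108 0 0 0 0;-0.004 0.015 0.108 0 0 0 0;-0.004 0.015 0.108 0 0 0 0'
```

```text
time_s: 5.4
ee_pos: [0.5929, 0.1984, 0.0646]
tool_rot: [3.141, 0.0, 0.005]
contact_force: [-4.1, -1.6, 4.4]
grip_width: 0.0004
gripper_force: 2.3
```

```bash
python3 -m creep '0 0 0.003 0 0 0 0;0 0 0.006 0 0 0 0;0 0 0.008 0 0 0 0;0 0 0.008 0 0 0 0;0 0 0.008 0 0 0 0'
python3 - <<'E'
from h import *
for i in range(3):
    s=monitor.state();print(s["ee_pos"].round(4) if hasattr(s["ee_pos"],'round') else s["ee_pos"],np.round(s["contact_force"],1));read_camera("wrist")
E
```

```text
time_s: 5.9
ee_pos: [0.593, 0.1984, 0.0642]
tool_rot: [-3.142, -0.0, 0.005]
contact_force: [-7.1, -2.3, 13.3]
grip_width: 0.0004
gripper_force: 6.6
[0.593  0.1984 0.0642] [-7.1 -2.3 13.3]
[0.5931 0.1985 0.0642] [-6.1 -2.3 13. ]
[0.593  0.1984 0.0642] [-5.2 -1.4 13.1]
```

The force rose to 13 N with the tip stopped at 0.0642, so the plunger is at its stop. I hold briefly, then go straight up.

```bash
python3 -m creep '0 0 0 0 0 0 0;0 0 0 0 0 0 0;0 0 0 0 0 0 0;0 0 0 0 0 0 0;0 0 -0.01 0 0 0 0;0 0 -0.02 0 0 0 0;0 0 -0.03 0 0 0 0;0 0 -0.05 0 0 0 0;0 0 -0.12 0 0 0 0;0 0 -0.3 0 0 0 0;0 0 -0.5 0 0 0 0;0 0 -0.5 0 0 0 0'
```

```text
time_s: 7.25
ee_pos: [0.598, 0.2001, 0.1953]
tool_rot: [-3.137, -0.016, 0.005]
contact_force: [0.3, 0.1, 0.8]
grip_width: 0.0005
gripper_force: 0.0
```

```bash
python3 -m creep '-0.45 0.25 0 0 0 0 0;-0.45 0.25 0 0 0 0 0;-0.45 0.25 0 0 0 0 0;-0.45 0.25 0.1 0 0 0 0;-0.45 0.25 0.2 0 0 0 0;-0.45 0.25 0.3 0 0 0 0;-0.45 0.25 0.35 0 0 0 0;-0.45 0.25 0.35 0 0 0 0;-0.45 0.25 0.35 0 0 0 0'
python3 - <<'E'
from h import *
print(np.round(monitor.state()["ee_pos"],4));m=camera_model("wrist");a=read_camera("wrist");cv2.imwrite("pics/w3.png",a)
for n in("plunger_yellow_top","plunger_white_top","tally2_top"):print(n,[(d["location"],round(d["score"],2),ray("wrist",d["location"],.07 if n[0]=="p" else .066,m).round(4)) for d in tip_of("wrist",n)])
E
```

```text
time_s: 8.15
ee_pos: [0.4816, 0.1355, 0.1]
tool_rot: [-3.141, -0.001, 0.005]
contact_force: [-0.5, -1.2, 0.3]
grip_width: 0.0005
gripper_force: 0.0
[0.4816 0.1355 0.1   ]
plunger_yellow_top [([147.7, 38.0], 0.85, array([0.5924, 0.1986, 0.07  ]))]
plunger_white_top [([401.8, 22.1], 0.87, array([0.6014, 0.0548, 0.07  ]))]
tally2_top [([194.6, 216.6], 0.69, array([0.4843, 0.1771, 0.066 ]))]
```

View pics/w3.png

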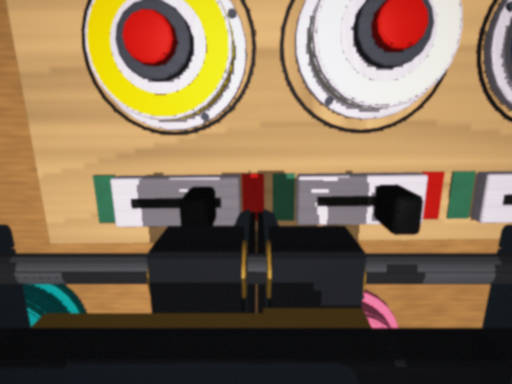

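The fingers are at the red patch at about px (255,195), in line with the tally at (200,205), and the space around them is free. The yellow plunger is out again and its unit has not moved. Next I lower and slide the tally.

```bash
python3 -m creep '0.006 0 0.1 0 0 0 0;0.006 0 0.18 0 0 0 0;0.006 0 0.225 0 0 0 0;0.006 0 0.225 0 0 0 0;0.006 -0.03 0.225 0 0 0 0;0.006 -0.05 0.225 0 0 0 0;0.006 -0.07 0.225 0 0 0 0;0.006 -0.09 0.225 0 0 0 0;0.006 -0.11 0.225 0 0 0 0'
python3 -m creep '0 -0.02 0 0 0 0 0;0 -0.04 0 0 0 0 0;0 -0.06 0 0 0 0 0;0 -0.08 0 0 0 0 0;0 -0.1 0 0 0 0 0;0 -0.115 0 0 0 0 0;0 -0.125 0 0 0 0 0;0 -0.125 0 0 0 0 0'
```

```text
time_s: 9.25
ee_pos: [0.4826, 0.1633, 0.0441]
tool_rot: [3.141, -0.001, 0.006]
contact_force: [0.3, -2.5, 2.4]
grip_width: 0.0007
gripper_force: 0.9
time_s: 10.05
ee_pos: [0.482, 0.1946, 0.0435]
tool_rot: [-3.141, 0.0, 0.005]
contact_force: [0.4, 0.8, 0.8]
grip_width: 0.0005
gripper_force: 0.0
```

```bash
python3 -m creep '0 -0.01 0 0 0 0 0;0 -0.02 0 0 0 0 0;0 -0.03 0 0 0 0 0;0 -0.03 0 0 0 0 0'
python3 -m creep '0 -0.01 0 0 0 0 0;0 -0.016 0 0 0 0 0;0 -0.016 0 0 0 0 0'
```

```text
time_s: 10.45
ee_pos: [0.482, 0.2019, 0.0436]
tool_rot: [-3.142, 0.0, 0.005]
contact_force: [0.0, 0.6, 0.3]
grip_width: 0.0003
gripper_force: 0.3
time_s: 10.75
ee_pos: [0.4819, 0.2031, 0.0436]
tool_rot: [3.136, 0.001, 0.008]
contact_force: [1.6, -11.8, 2.6]
grip_width: 0.0003
gripper_force: 5.7
```

The reaction reached 11.8 N and the motion stopped at y 0.203, so the tally is at its stop. I back off and rise.

```bash
python3 -m creep '0 0.02 0 0 0 0 0;0 0.06 0 0 0 0 0;0 0.12 0 0 0 0 0;0 0.12 -0.1 0 0 0 0;0 0.12 -0.3 0 0 0 0;0 0.12 -0.5 0 0 0 0;-0.2 0.12 -0.8 0 0 0 0;-0.2 0.12 -0.8 0 0 0 0;-0.2 0.12 -0.8 0 0 0 0;-0.2 0.12 -0.8 0 0 0 0'
python3 - <<'E'
from h import *
print(np.round(monitor.state()["ee_pos"],4));m=camera_model("wrist");a=read_camera("wrist");cv2.imwrite("pics/w4.png",a)
for n in("plunger_yellow_top","plunger_white_top","tally2_top","tally1_top"):print(n,[(d["location"],round(d["score"],2),ray("wrist",d["location"],.07 if n[0]=="p" else .066,m).round(4)) for d in tip_of("wrist",n)])
E
```

```text
time_s: 11.75
ee_pos: [0.4323, 0.1749, 0.2442]
tool_rot: [-3.141, -0.002, 0.005]
contact_force: [0.3, -1.0, -0.4]
grip_width: 0.0005
gripper_force: 0.0
[0.4323 0.1749 0.2442]
plunger_yellow_top [([232.9, 13.7], 0.95, array([0.5936, 0.1989, 0.07  ])), ([109.8, 237.8], 0.69, array([0.3627, 0.3414, 0.07  ])), ([355.5, 252.3], 0.64, array([0.3466, 0.061 , 0.07  ]))]
plunger_white_top [([383.1, 6.0], 0.95, array([0.6011, 0.0553, 0.07  ]))]
tally2_top [([208.7, 128.9], 0.89, array([0.4846, 0.226 , 0.066 ]))]
tally1_top [([391.5, 131.9], 0.78, array([0.4826, 0.0328, 0.066 ]))]
```

View pics/w4.png

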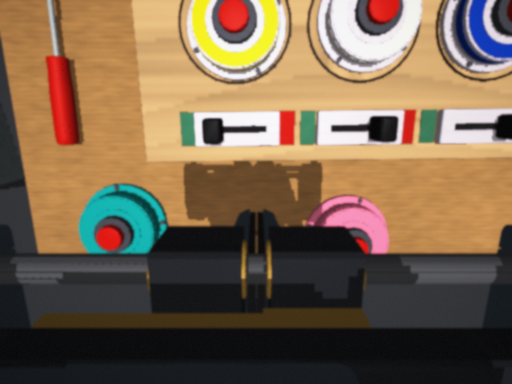

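The tally is now at px (212,131), at the green end of its slot (y 0.226). The yellow plunger is out at (233,14), the neighbours look unmoved, and the gripper is clear.

```bash
python3 -c "
from bench import ticket;print(ticket.close_job())"
```

```text
the job is handed in; nothing more can be done
None
```

I pressed the yellow unit's plunger to its stop, held it about a second and let it spring back out, then pushed its tally (bay2) to the stop at the green end, drew the gripper clear and handed the job in at about 12 s.

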